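# Measure a monitor-arm pole with the caliper on its bench stand

## Task

Measure the diameter of the cut piece of monitor-arm pole so that the right clamp can be ordered: stand it upright on the stand's plate between the open caliper jaws, well within the length of the jaws, and let go of it. Then slide the caliper's slider up by feel until the pole is held between both jaws with about 4 N, never more than 8 N and without rocking the slider on its beam. Let go and leave the jaws closed on the upright pole; do not disturb the can, tumbler, charger and carton.

Things in the scene. Friction and masses are not known exactly. Their poses are not given: they have to be found in the camera images.
- pole_center (a point): The part to measure: a straight round cut of aluminium monitor-arm pole with a flat black end cap on top, standing upright on the desk, 90 mm tall, 0.1 to 0.2 kg. Its diameter is somewhere between 30 and 40 mm and is what the caliper must find. This point is on its axis half-way up, 45 mm above its foot; z is its axis.
- pole: The same piece of pole; origin at the centre of its foot, z along its axis.
- stand: Bench stand screwed to the desk; a digital caliper is clamped flat on it, face up, beam level. Origin at desk level, on the beam's centre line, straight below the fixed jaw's measuring face. x points across the beam, away from the outside jaws (they point to -x); the 16 mm wide beam runs from y = 30 to -262 mm; the slider closes towards +y.
- fixed_jaw: Fixed part of the caliper (steel head, outside jaw, beam); origin and axes of the stand. Head: x -20 to 20, y 0 to 34 mm, 27 to 41 mm above the desk. The jaw's flat measuring face lies in the plane y = 0, from x = -20 mm to the tip at x = -62 mm, 30 to 38 mm above the desk; the jaw is up to 18 mm thick behind it.
- moving_jaw: Outside jaw of the slider, mirror image of the fixed jaw: its face looks to +y, from x = -20 mm to the tip at x = -62 mm, 30 to 38 mm above the desk; up to 18 mm thick behind the face. Origin at desk level on the beam's centre line, below its face.
- slider_grip (a point): Slider: a grey block with display, 40 mm across the beam, 85 mm along it, 27 to 41 mm above the desk. The point: on the beam's centre line, 34 mm up, 55 mm behind the moving jaw's face, where its flat sides can be pinched. It slides along y of the stand with some 2.4 N friction and stays put. Lock screw on its +x side 12 mm, thumb roller on its -x side 80 mm behind the face, each 9 mm out.
- opening (a joint): Opening of the caliper in m: gap between the two measuring faces, 0 shut, up to 0.110; starts between 0.056 and 0.085. Grows as the slider moves to -y of the stand.
- rock (a joint): Rocking of the slider on the beam about the vertical, in rad, 0 when the jaws are parallel; positive: the moving jaw's tip swings back, away from the fixed jaw, as when the pole presses on it. The play is sprung to 0 with about 18 N m per rad: a pole 36 mm from the beam's centre line rocks it 0.002 rad per newton. Keep it under 0.025.
- drink_can: Red drink can, 66 mm across, 116 mm tall, standing on the desk; origin at the centre of its base. Leave it alone.
- tumbler: Light blue open tumbler, 90 mm across, 110 mm tall, standing on the desk; origin at the centre of its base. Leave it alone.
- charger: Black multi-port charger block 85 by 170 by 45 mm lying on the desk beyond the stand; origin at the centre of its underside. Leave it alone.
- carton: Small brown carton 170 by 55 by 40 mm lying on the desk; origin at the centre of its underside. Leave it alone.
- plate_top (a point): Spot on top of the stand's dark steel plate (10 mm above the desk) between the jaws, at x = -36, y = -24 mm of the stand: where the pole is to stand. Same axes as the stand. The plate spans x -85 to 50, y -255 to 65 mm of the stand. Clamp posts with black knobs (30 by 24 mm, up to 59 mm above the desk) stand on the beam at y = 20 and y = -238 mm.
Things that resemble listed ones, but are neither listed nor needed, are in the scene too. Of the things that look like the pole, the largest one is meant.

How it is judged:
On the way, in this order (a step that is already met when the one before it is completed fails the run):
1. the pole stands upright and released on the stand's plate between the open jaws (x of pole in the frame of stand between -0.056 and -0.024 m and y of pole in the frame of stand below -0.016 m and y of pole in the frame of moving_jaw above 0.016 m and z of pole in the frame of stand below 0.013 m and angle between pole's own z axis and vertical below 0.06 rad and contact force between the fingers and pole below 0.1 N), for 0.2 s.
2. the slider is closed by feel: both jaws bear on the pole with more than 1.5 N (contact force between each of moving_jaw, fixed_jaw and pole above 1.5 N and angle between pole's own z axis and vertical below 0.06 rad and contact force between the fingers and pole below 0.1 N), for 0.04 s.
At the end, for the whole second after the job is handed in: The pole stands upright (0.05 rad) between the jaws, foot on the stand's plate, axis 24 to 56 mm from the beam's centre line; both jaws still touch it (over 0.02 N), so the opening reads its diameter; the slider is square within 0.012 rad; all released and at rest (x of pole in the frame of stand between -0.056 and -0.024 m and z of pole in the frame of stand below 0.013 m and angle between pole's own z axis and vertical below 0.05 rad and value of joint rock between -0.012 and 0.012 rad and linear speed of pole below 0.02 m/s and contact force between each of moving_jaw, fixed_jaw and pole above 0.02 N).
It fails at once if the moving jaw presses on the pole with more than 8 N (contact force between moving_jaw and pole above 8 N).
It fails at once if the slider is rocked by more than 0.025 rad (value of joint rock above 0.025 rad or value of joint rock below -0.025 rad).
It fails at once if a bystander is moved by more than 20 mm (distance of any of drink_can, tumbler, charger, carton from where it was at the start of the episode above 0.02 m).
It also fails if it takes over 58 s, if anything falls off the work surface, if the arm or the gripper's body presses on something with over 40 N, if the wrist force passes 120 N, or if a joint passes its speed limit or range.

## Robot

A 6-joint arm with a two-finger parallel gripper is mounted at the origin on the work surface. World frame = base frame: x ahead of the robot, y to its left, z up, the work surface at z = 0. Lengths are in m, angles in rad, forces in N, time in s.
With the tool pointing down it reaches from about 0.3 to 0.85 m from the base axis. Payload 4.2 kg.
Tool frame: the origin (TCP) lies midway between the tips of the shut fingers; the grasp point (between the pads) lies behind it (hold_point_z is the z of the grasp point in the tool frame, in m); z points along the fingers, y is the line along which they close (so a half turn about z gives the same grasp; the last joint's range is limited). The gripper opens to 91 mm and grips with 3 to 60 N. Pads are 32 mm wide; open, the fingers measure 118 mm over their backs; the gripper's body (76 mm by 178 mm) begins 60 mm behind the grasp point.
Start: joints at [1.113, 0.32, 1.565, -0, 1.257, -0.02], TCP at [0.244, 0.521, 0.214] pointing down, gripper open.
Joint ranges: [-3.11, 3.11], [-0.84, 2.01], [0.21, 2.61], [-1.34, 4.49], [0.05, 2.63], [-2.56, 2.56]. Speed limits (rad/s): [2.57, 2.57, 3.14, 3.14, 3.14, 3.14].

## Interface

Orientations are given as a unit quaternion [x, y, z, w].
In Python, from plant import * gives the robot as it stands. Calls block until the motion is done:
- reach(position, orientation): joint-space move of the TCP to a pose.
- move_straight(position, orientation=None, velocity=0.15, stop_force=None): straight line of the TCP; orientation=None keeps the orientation; velocity is the mean speed in m/s. With stop_force (N) it stops when the force on the tool has changed by that much, and returns True; else False.
- movej(angles): joint-space move.
- gripper_open() and grab(effort=None): open the fingers fully, or close them until they stop; effort is the grip in N (None keeps the last).
- wait(seconds).
- solve_ik(position, orientation): joint angles nearest the present ones, or None.
- observe(): the state.
- capture(name): name is "scene" or "side" or "wrist"; returns the picture (384x512x3 uint8, red, green, blue); there is no depth.
- get_calibration(name): a dict with "fx", "fy", "cx", "cy" (pixels), "R" (3x3) and "t" (3): a world point X has camera coordinates R X + t; the wrist camera has in their place "hand_eye" (4x4, takes a point from camera to tool coordinates, whose origin is the TCP and whose axes are the flange's). Camera axes: x right, y down, z forward; pixel columns grow to the right and rows downward; lengths in m; the calibration is good to about 2 mm. The wrist camera is an equidistant fisheye: a pixel r from the principal point sees the ray r / f radians off the axis. A picture is of the moment at which its call begins: read the wrist's pose just before it. get_calibration takes no time and is no camera call.
A pose or a line that the arm cannot do raises Unreachable and nothing moves.
- hand_in(): hands the job in; it is judged then, once.
The state is a dict: "clock": time; "qpos": joint angles; "qvel": joint speeds; "joint_efforts": joint torques, N m; "position": TCP position; "eef_rot": TCP orientation; "force": force on the tool from outside, world axes, zero at the start; "wrist_torque": the same for the moment, N m; "finger_gap": opening from 0.0 (shut) to 1.0 (fully open); "finger_force": force on a finger pad.
Only numpy, scipy, OpenCV 4.12 (cv2) and the standard library are available. Lean on these libraries where they do the work, as an engineer would, in place of code of your own. Each camera call takes 0.05 s, during which the arm holds its last target. There are 200 camera calls.

## Working session

There is one attempt and no reset: what is moved stays moved. The work goes in short steps, each a Python script; the robot and the scene stay as the last script left them, time stands still between calls to the robot, and variables do not carry over. Pictures are saved under pics/ and viewed, at most 10 in all, crops included, and the job is handed in when it is done.

```bash
ls; mkdir -p pics; python3 - <<'E'
from plant import *
import cv2,numpy as np
a=capture("scene");b=capture("side")
cv2.imwrite("pics/scene.png",a[:,:,::-1]);cv2.imwrite("pics/side.png",b[:,:,::-1])
for n in("scene","side","wrist"):print(n,get_calibration(n))
s=observe();print(s)
E
```

```text
pics
scene {'fx': 405.959582006302, 'fy': 405.959582006302, 'cx': 254.37864176994722, 'cy': 198.9968756434882, 'R': array([[ 0.06214115,  0.99804293,  0.00698545],
       [ 0.77333771, -0.04372347, -0.63248482],
       [-0.63094157,  0.04470544, -0.77454125]]), 't': array([-0.01302447, -0.40048347,  1.53632923])}
side {'fx': 490.9091732308716, 'fy': 490.9091732308716, 'cx': 255.9242186388513, 'cy': 192.6318487760041, 'R': array([[-0.99973419, -0.02262875, -0.00441499],
       [-0.01393816,  0.74574263, -0.66608832],
       [ 0.01836519, -0.66584973, -0.74585981]]), 't': array([0.55683942, 0.07300299, 1.22133846])}
wrist {'fx': 297.3186396354542, 'fy': 297.3186396354542, 'cx': 258.8380848864104, 'cy': 195.27340375740565, 'hand_eye': array([[ 2.22340474e-04, -9.55524977e-01, -2.94910105e-01,
         8.39613745e-02],
       [ 9.99999923e-01,  1.16943129e-04,  3.75024030e-04,
         4.66893887e-04],
       [-3.23857117e-04, -2.94910165e-01,  9.55524929e-01,
        -1.70760960e-01],
       [ 0.00000000e+00,  0.00000000e+00,  0.00000000e+00,
         1.00000000e+00]])}
{'clock': 0.1, 'qpos': array([ 1.11299802e+00,  3.20223476e-01,  1.56552017e+00, -7.58999519e-06,
        1.25742789e+00, -1.99657170e-02]), 'qvel': array([ 7.03625525e-04, -7.55056560e-05, -3.76488754e-03, -1.48942095e-03,
       -3.51832166e-03, -1.37887419e-03]), 'joint_efforts': array([-1.05299645e-03, -4.13331413e+01, -2.32509935e+01,  7.27570709e-02,
        4.22513264e-02, -7.12774795e-05]), 'position': array([0.2435735 , 0.52036922, 0.21322126]), 'eef_rot': array([ 2.17170698e-01,  9.76133323e-01, -7.67878241e-04, -1.83288244e-04]), 'force': array([-0.32902642,  0.27967228,  0.05271981]), 'wrist_torque': array([-0.05999619,  0.00126001,  0.00097489]), 'finger_force': 0.0, 'finger_gap': 0.9958232745559062}
```

View pics/scene.png

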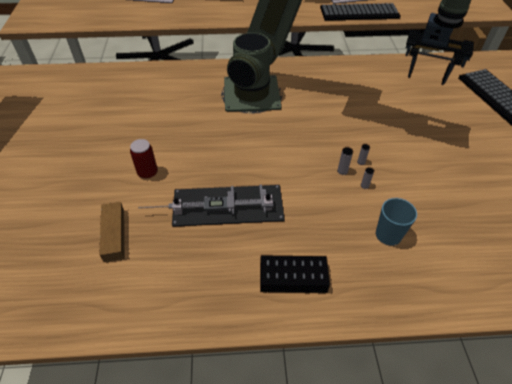

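View pics/side.png

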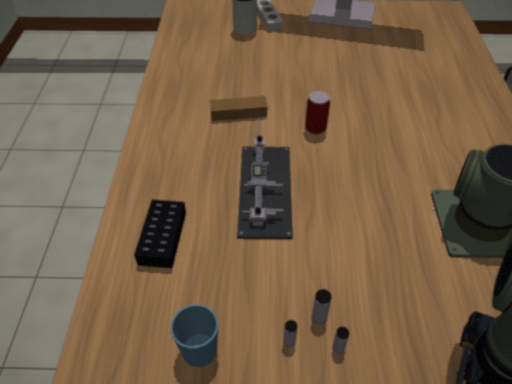

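Scene view: the stand is at px (173–283, 186–225) with the fixed jaw at its right end, so stand axes lie roughly along world axes. The largest pole is at (345,160), with two smaller decoys beside it. The side view puts the pole at (321,307) and the stand at (240–292, 147–238).

```bash
cat > h.py <<'E'
from plant import *
import cv2,numpy as np
from scipy.spatial.transform import Rotation as Ro
def cast(name,px,z,pose=None):
    """pixels (n,2) -> world points at height z; pose=(position,quat) for wrist"""
    c=get_calibration(name);p=(np.atleast_2d(px)-[c['cx'],c['cy']])/c['fx']
    if name!='wrist':
        d=np.c_[p,np.ones(len(p))]@c['R'];o=-c['R'].T@c['t']
    else:
        r=np.linalg.norm(p,axis=1,keepdims=True)+1e-12
        d=np.c_[p/r*np.sin(r),np.cos(r)];H=np.array(c['hand_eye'])
        R=Ro.from_quat(pose[1]).as_matrix()
        d=d@(R@H[:3,:3]).T;o=pose[0]+R@H[:3,3]
    return o+d*((z-o[2])/d[:,2:])
def down(yaw):
    """tool pointing down, tool y (closing line) at angle yaw from world y"""
    c,s=np.cos(yaw),np.sin(yaw)
    y=np.array([-s,c,0]);z=np.array([0,0,-1.]);x=np.cross(y,z)
    return Ro.from_matrix(np.c_[x,y,z]).as_quat()
def wshot(fn):
    s=observe();a=capture('wrist');cv2.imwrite(fn,a[:,:,::-1])
    return a,(s['position'],s['eef_rot'])
E
python3 - <<'E'
from h import *
import plant
print({k:v for k,v in vars(plant).items() if isinstance(v,(int,float))})
print('pole scene top',cast('scene',[[346,151],[345,173]],.09)[0],cast('scene',[[345,173]],0))
print('pole side',cast('side',[[322,295]],.09))
print('stand corners side',cast('side',[[242,147],[290,148],[291,237],[238,237]],.01))
print('scene',cast('scene',[[175,189],[280,186],[284,219],[173,225]],.01))
print(cast('side',[[258,222]],.04))
for y in(0,1.57,-1.57):print(y,solve_ik([.42,.3,.3],down(y)),solve_ik([.45,0,.3],down(y)))
E
```

```text
{'hold_point_z': -0.0188}
pole scene top [0.4207846  0.26046958 0.09      ] [[0.42736968 0.27247842 0.        ]]
pole side [[0.41796639 0.26572319 0.09      ]]
stand corners side [[ 0.60212999 -0.25124261  0.01      ]
 [ 0.46617844 -0.24953786  0.01      ]
 [ 0.47113966  0.06292999  0.01      ]
 [ 0.59860756  0.06539703  0.01      ]]
scene [[ 0.47279841 -0.25525383  0.01      ]
 [ 0.47859343  0.06092111  0.01      ]
 [ 0.60274532  0.05959657  0.01      ]
 [ 0.60576941 -0.25272141  0.01      ]]
[[0.5508908 0.042268  0.04     ]]
0 [ 5.97966845e-01  1.82371438e-01  1.53693468e+00 -4.44089210e-16
  1.42228654e+00 -9.72829482e-01] [-2.55583380e-02  7.27368256e-02  1.66679941e+00 -4.44089210e-16
  1.40205642e+00 -1.59635466e+00]
1.57 [ 5.97966845e-01  1.82371438e-01  1.53693468e+00 -4.44089210e-16
  1.42228654e+00 -2.54282948e+00] None
-1.57 [ 5.97966845e-01  1.82371438e-01  1.53693468e+00 -4.44089210e-16
  1.42228654e+00  5.97170518e-01] [-2.55583380e-02  7.27368256e-02  1.66679941e+00 -4.44089210e-16
  1.40205642e+00 -2.63546648e-02]
```

```bash
python3 - <<'E'
from h import *
q=down(-np.pi/2)
reach([.53,-.03,.20],q); a,p1=wshot('pics/w1.png')
reach([.42,.24,.22],q); b,p2=wshot('pics/w2.png')
np.savez('poses.npz',p10=p1[0],p11=p1[1],p20=p2[0],p21=p2[1])
print(observe()['clock'],p1,p2)
E
```

```text
3.5417 (array([ 0.53007437, -0.02919839,  0.20000058]), array([ 7.06693873e-01,  7.07519431e-01,  1.20156610e-04, -9.84317647e-05])) (array([0.42043141, 0.23951237, 0.21994633]), array([ 7.07194403e-01,  7.07019074e-01, -6.16272268e-05,  3.18885165e-04]))
```

View pics/w1.png

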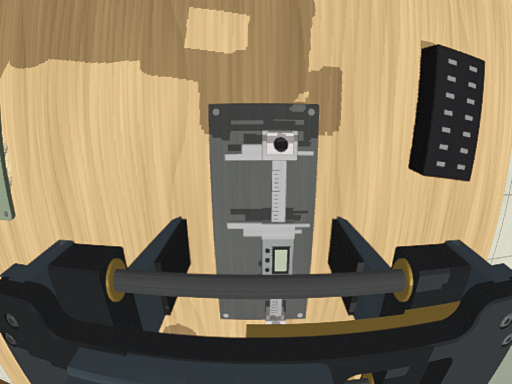

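View pics/w2.png

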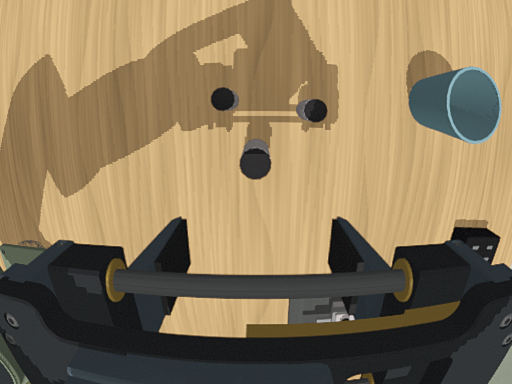

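W1 shows the plate with corners near (209,105), (319,104) and the bottom at (221–313, 319). The fixed jaw is at rows 152–160, and the moving jaw's top is at row ~223. W2 shows the pole's black cap at about (256,163), with both decoys behind it.

```bash
python3 - <<'E'
from h import *
d=np.load('poses.npz');p1=(d['p10'],d['p11']);p2=(d['p20'],d['p21'])
w=cv2.imread('pics/w1.png');cv2.imwrite('pics/c1.png',cv2.resize(w[95:255,200:330],None,fx=4.5,fy=3.7,interpolation=cv2.INTER_NEAREST)[:600])
b=cv2.imread('pics/w2.png');m=(b.max(2)<70).astype(np.uint8)[140:190,230:285]
n,l,st,c=cv2.connectedComponentsWithStats(m)
i=1+st[1:,4].argmax();print(st[i]);ctr=st[i,:2]+(st[i,2:4]-1)/2+[230,140]
print(ctr,cast('wrist',[ctr,c[i]+[230,140]],.09,p2))
e=np.array([[ctr[0]-st[i,2]/2,ctr[1]],[ctr[0]+st[i,2]/2,ctr[1]]]);print(cast('wrist',e,.09,p2))
print('w1 plate corners',cast('wrist',[[209,105],[319,104],[314,318],[221,319]],.01,p1))
E
```

```text
[ 10   8  31  31 724]
[255. 163.] [[0.41676935 0.26582393 0.09      ]
 [0.41663833 0.26570234 0.09      ]]
[[0.40080936 0.26587163 0.09      ]
 [0.43270923 0.26583752 0.09      ]]
w1 plate corners [[ 0.47011276  0.05780901  0.01      ]
 [ 0.60301621  0.05969641  0.01      ]
 [ 0.61779756 -0.25877595  0.01      ]
 [ 0.47117583 -0.25953933  0.01      ]]
```

View pics/c1.png

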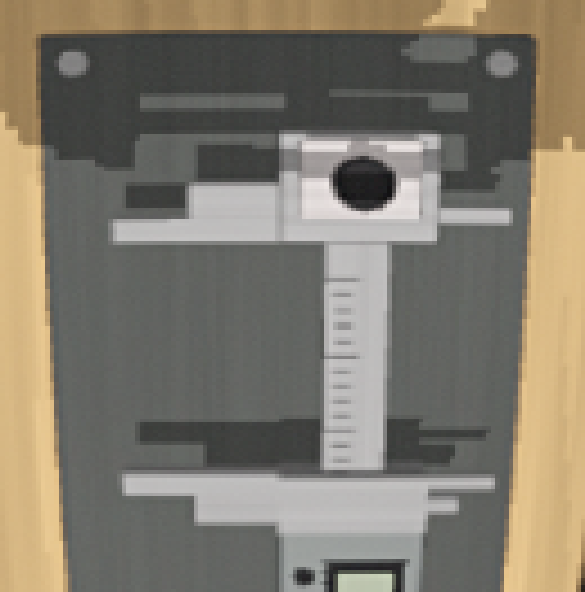

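The crop shows the fixed face edge at px row ~160.4 (tip at col 224.9, head from col 262.2 to 297.3). The moving face's bottom edge is at row ~223.1 with its tip at col 227.1.

```bash
python3 - <<'E'
from h import *
d=np.load('poses.npz');p1=(d['p10'],d['p11'])
f=lambda r,z:print(cast('wrist',r,z,p1)[:,:2].round(4).tolist())
f([[224.9,160.4],[313.8,155]],.038)   # tip of fixed (-62,0)
f([[262.2,160.4],[297.3,160.4]],.041) # head corners (-20,0),(20,0)
f([[227.1,223.1]],.030);f([[227.1,227.5]],.038)
f([[271.8,190],[286,190],[271.5,215],[285.5,215]],.038) # beam edges
f([[261.8,238],[293.5,238]],.041) # slider edges
f([[280.8,144.5]],.059)
# plate side edges: line fit in wrist image
w=cv2.imread('pics/w1.png').astype(int);L=[];R=[]
for r in range(112,212,4):
    s=(w[r,:,2]-w[r,:,0])<25  # grey: little red-blue difference
    c=[k for k in range(195,330) if s[k]]
    L.append((c[0]-.5,r));R.append((c[-1]+.5,r))
for E in(L,R):
    P=cast('wrist',E,.01,p1);k=np.polyfit(P[:,1],P[:,0],1);print('edge x at y=-.05',np.polyval(k,-.05),'slope',k[0],'res',np.std(P[:,0]-np.polyval(k,P[:,1])))
E
```

```text
[[0.4916, -0.0058], [0.5931, 0.0009]]
[[0.5341, -0.0054], [0.5738, -0.0051]]
[[0.4909, -0.0861]]
[[0.4916, -0.0886]]
[[0.5454, -0.0409], [0.5621, -0.0409], [0.5455, -0.0721], [0.5624, -0.0721]]
[[0.534, -0.1011], [0.573, -0.1013]]
[[0.5534, 0.0151]]
edge x at y=-.05 0.4696839669503235 slope -0.00445974413405482 res 0.00035930998738059394
edge x at y=-.05 0.6020912442151042 slope 0.001444974474871612 res 0.0003856746005588457
```

Stand origin is at about (0.554, -0.0055) with yaw ≈ 0 and opening ≈ 81 mm. The pole is at (0.4168, 0.2658). Grasping it now.

```bash
python3 - <<'E'
from h import *
q=down(-np.pi/2)
reach([.4168,.2658,.17],q)
move_straight([.4168,.2658,.0465],q,velocity=.12)
grab(20);s=observe();print('gap',s['finger_gap']*.091,s['finger_force'],s['position'],s['clock'])
move_straight([.4168,.2658,.19],q)
reach([.5180,-.0295,.19],q)
a,p=wshot('pics/w3.png');s=observe();print(s['finger_gap']*.091,s['finger_force'],s['position'],s['force'],s['clock'])
E
```

```text
gap 0.03341629400291576 19.99197006225586 [0.41674884 0.26577962 0.04643801] 5.9833
0.03295937999624306 19.99127894639969 [ 0.51784664 -0.02833489  0.18986515] [-0.07730368  0.08828951 -0.45823838] 8.3333
```

View pics/w3.png

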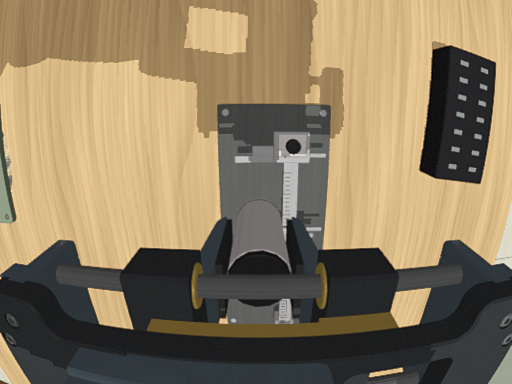

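The pole is held upright with its axis near col 258, and diameter is about 33 mm by the fingers. Lowering it and letting go.

```bash
python3 - <<'E'
from h import *
q=down(-np.pi/2);X,Y=.5180,-.0295
move_straight([X,Y,.064],q,velocity=.12)
print(move_straight([X,Y,.053],q,velocity=.02,stop_force=3),observe()['position'],observe()['force'])
gripper_open();wait(.2)
move_straight([X,Y,.14],q)
move_straight([X,Y-.03,.20],q)
reach([.535,-.06,.2],q);a,p=wshot('pics/w4.png');np.savez('p4.npz',a=p[0],b=p[1]);s=observe();print(s['position'],s['force'],s['clock'])
E
```

```text
True [ 0.5180853  -0.02952134  0.05622382] [-1.01269646  0.83346164  3.2791457 ]
[ 0.53406238 -0.05957069  0.19871608] [-0.2623618   0.28571558  0.25535635] 12.7667
```

View pics/w4.png

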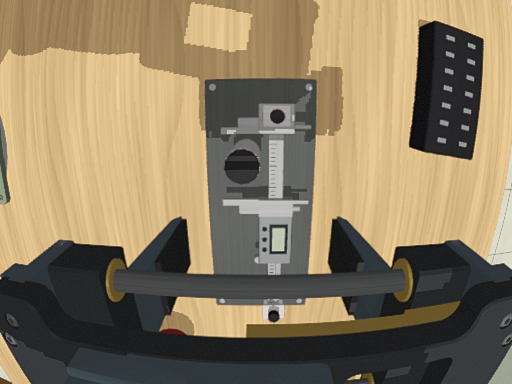

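The pole stands upright on the plate, cap at about (242,166), between the jaws. The slider block spans rows ~205–263 and its face edge is near row 202.

```bash
python3 - <<'E'
from h import *
d=np.load('p4.npz');p=(d['a'],d['b'])
print('pole',cast('wrist',[[242,166]],.1,p))
print('face',cast('wrist',[[224,200.5]],.03,p),'fixed',cast('wrist',[[224,134]],.038,p))
w=cv2.imread('pics/w4.png')
print('slider rear',cast('wrist',[[278,263]],.041,p),'sides',cast('wrist',[[258.5,225],[292,225]],.041,p))
cv2.imwrite('pics/c4.png',cv2.resize(w[120:275,205:315],None,fx=5,fy=3.8,interpolation=cv2.INTER_NEAREST))
E
```

```text
pole [[ 0.51886304 -0.02987338  0.1       ]]
face [[ 0.4922304  -0.08636672  0.03      ]] fixed [[ 0.49532326 -0.00571742  0.038     ]]
slider rear [[ 0.55866879 -0.16610706  0.041     ]] sides [[ 0.53392243 -0.11351388  0.041     ]
 [ 0.57415392 -0.11359     0.041     ]]
```

View pics/c4.png

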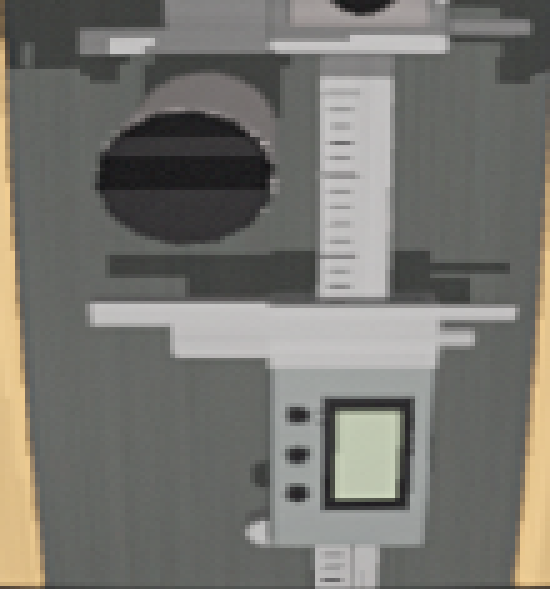

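```bash
python3 - <<'E'
from h import *
q=down(-np.pi/2);X,Y=.5540,-.1415
reach([X,Y,.12],q)
move_straight([X,Y,.0155],q,velocity=.1)
def st(t):
    s=observe();print(t,s['position'].round(4),s['force'].round(2),s['wrist_torque'].round(3),round(s['finger_gap']*.091,4),round(s['finger_force'],1),round(s['clock'],2))
st('down')
grab(8);wait(.2);st('pinched')
for dy in (.01,.02,.03):
    print(move_straight([X,Y+dy,.0155],q,velocity=.015,stop_force=7));st(dy)
wait(.3);st('rest')
E
```

```text
down [ 0.5546 -0.1416  0.0161] [-0.82  0.23  0.33] [-0.079  0.02  -0.02 ] 0.0908 0.0 14.49
pinched [ 0.5535 -0.1415  0.0154] [-3.38 -0.96  1.63] [-0.168  0.454  0.097] 0.0398 8.0 15.53
False
0.01 [ 0.5535 -0.1311  0.0154] [-4.16 -1.62  2.66] [-0.323  0.894  0.106] 0.0397 8.0 16.34
False
0.02 [ 0.5535 -0.1213  0.0154] [-4.9  -1.55  2.9 ] [-0.393  0.916  0.065] 0.04 8.0 17.16
False
0.03 [ 0.5535 -0.1113  0.0154] [-5.32 -2.18  3.06] [-0.369  0.907  0.056] 0.0399 8.0 17.98
rest [ 0.5535 -0.1112  0.0154] [-5.29 -2.19  3.58] [-0.365  0.951  0.085] 0.0397 8.0 18.27
```

```bash
python3 - <<'E'
from h import *
q=down(-np.pi/2);X=.5533
def st(t):
    s=observe();print(t,s['position'].round(4),s['force'].round(2),s['wrist_torque'].round(3),round(s['finger_gap']*.091,4),round(s['finger_force'],1),round(s['clock'],2))
move_straight([X,-.107,.0152],q,velocity=.01);st('a')
print(move_straight([X,-.088,.0152],q,velocity=.004,stop_force=3.2));st('b')
wait(.2);st('c')
E
```

```text
a [ 0.5535 -0.1069  0.0154] [-3.59 -1.14  5.29] [-0.339  0.852  0.063] 0.0401 8.0 18.88
True
b [ 0.5533 -0.0981  0.0154] [ 0.92 -0.67  2.5 ] [-0.054 -0.08   0.08 ] 0.04 8.0 21.38
c [ 0.5533 -0.0981  0.0154] [2.9  1.56 2.48] [ 0.109 -0.584  0.028] 0.0402 8.0 21.58
```

```bash
cat >> h.py <<'E'
def st(t):
    s=observe();print(t,s['position'].round(4),s['force'].round(2),s['wrist_torque'].round(3),round(s['finger_gap']*.091,4),round(s['clock'],2));return s
E
python3 - <<'E'
from h import *
q=down(-np.pi/2)
for y in np.arange(-.0970,-.0900,.001):
    r=move_straight([.5534,y,.0154],q,velocity=.005,stop_force=4);s=st(r)
    if r or s['force'][1]<-4: break
E
```

```text
True [ 0.5534 -0.0981  0.0154] [-1.46 -0.9   3.88] [-0.021  0.28   0.078] 0.0397 22.03
```

```bash
python3 - <<'E'
from h import *
q=down(-np.pi/2)
st('now')
for y in np.arange(-.0975,-.0900,.0005):
    r=move_straight([.5534,y,.0154],q,velocity=.004,stop_force=4);s=st(r)
    if s['force'][1]<-4: break
E
```

```text
now [ 0.5534 -0.0981  0.0154] [-1.46 -0.9   3.88] [-0.021  0.28   0.078] 0.0397 22.03
False [ 0.5534 -0.098   0.0154] [-2.57 -5.32  3.43] [-0.95   0.524  0.135] 0.0396 22.82
```

```bash
python3 - <<'E'
from h import *
a,p=wshot('pics/w5.png');st('n');np.savez('p5.npz',a=p[0],b=p[1])
b=capture('side')[150:250,220:310,::-1]
c=a[60:290,150:370,::-1]
A=cv2.resize(c,(460,480),interpolation=cv2.INTER_NEAREST);B=cv2.resize(b,(340,480),interpolation=cv2.INTER_NEAREST)
cv2.imwrite('pics/c5.png',np.hstack([A,B]))
E
```

```text
n [ 0.5534 -0.098   0.0154] [-1.56 -5.01  4.35] [-0.869  0.523  0.153] 0.0399 22.88
```

View pics/c5.png

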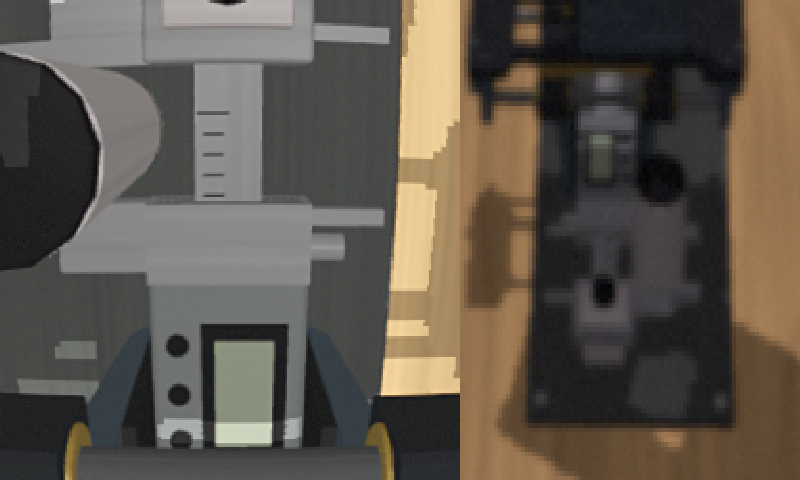

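```bash
python3 - <<'E'
from h import *
d=np.load('p5.npz');p=(d['a'],d['b'])
px=lambda u,v:[150+u/2.091,60+v/2.087]
for n,u,v,z in(('head',230,62,.041),('head?',230,62,.038),('slider',230,205,.041),('slider low',230,197,.03),('cap top',20,48,.1),('cap right',100,150,.1),('cap bottom',10,270,.1),('foot back right',161,130,.01)):
    print(n,cast('wrist',[px(u,v)],z,p)[0,:2].round(4))
E
```

```text
head [ 0.5541 -0.0054]
head? [ 0.5541 -0.0053]
slider [ 0.5542 -0.0392]
slider low [ 0.5542 -0.039 ]
cap top [ 0.5244 -0.0055]
cap right [ 0.5357 -0.0207]
cap bottom [ 0.5209 -0.0382]
foot back right [ 0.5348 -0.0229]
```

The gap between the jaw faces is now about 33.5 mm and the cap spans it exactly, so the jaws have closed on the pole at about 3 N net. I'll raise this gently toward 4 N.

```bash
python3 - <<'E'
from h import *
q=down(-np.pi/2)
for y in (-.09745,-.0974,-.0973,-.0972,-.0971,-.0970):
    move_straight([.5534,y,.0154],q,velocity=.004,stop_force=2);wait(.1);s=st(y)
    if s['force'][1]<-6.1: break
E
```

```text
-0.09745 [ 0.5534 -0.098   0.0154] [-2.45 -4.5   2.91] [-0.838  0.549  0.152] 0.0396 23.27
-0.0974 [ 0.5534 -0.098   0.0154] [-2.5  -4.5   2.44] [-0.91   0.547  0.142] 0.0398 23.62
-0.0973 [ 0.5534 -0.098   0.0154] [-1.67 -5.39  2.68] [-0.977  0.611  0.149] 0.0396 23.98
-0.0972 [ 0.5534 -0.098   0.0154] [-2.93 -6.    2.78] [-1.105  0.56   0.055] 0.0398 24.32
-0.0971 [ 0.5534 -0.0979  0.0154] [-2.53 -5.86  2.15] [-1.07   0.563  0.121] 0.04 24.68
-0.097 [ 0.5534 -0.0979  0.0155] [-2.72 -6.79  2.57] [-1.121  0.569  0.153] 0.0403 25.02
```

```bash
python3 - <<'E'
from h import *
q=down(-np.pi/2)
gripper_open();wait(.2);s=st('open');P=s['position']
move_straight([.554,P[1],.14],q,velocity=.1)
move_straight([.554,P[1]-.03,.20],q);wait(.3)
a,p=wshot('pics/w6.png');st('up')
cv2.imwrite('pics/c6.png',cv2.resize(a[60:260,180:340,::-1],(480,600),interpolation=cv2.INTER_NEAREST))
E
```

```text
open [ 0.5534 -0.097   0.0154] [-0.61  0.06  0.28] [-0.036  0.058 -0.047] 0.0912 26.12
up [ 0.5538 -0.1267  0.1994] [-0.43  0.82 -0.08] [-0.077  0.056  0.031] 0.0911 28.48
```

View pics/c6.png

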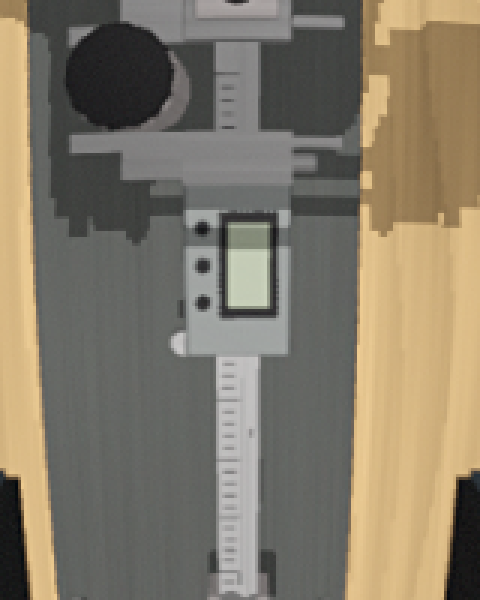

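The pole stands upright between the closed jaws, with its foot edge touching the moving jaw at about crop row 132. The slider is square and the gripper is clear, so I'm handing in.

```bash
python3 -c "
from plant import *
print(hand_in())"
```

```text
the job is handed in; nothing more can be done
None
```

I handed the job in with the pole standing upright and released between the closed jaws, measuring about 33 mm in diameter; the final squeeze was about 4 N, inferred from the wrist force less slider friction, and the judge's verdict was not returned.

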